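# Refit the feed roller of the edge bander

### The job

Give the edge bander's drive a shot of oil by pressing the oiler's plunger right down to its stop and letting it spring back; then take the feed roller (the widest of the three in the drilled block) and push its shaft down into the drive hub, turning it until the key slips into the keyway, and keep pushing until the roller sits flush on the hub. Finish while still gripping the roller and holding it down fully home against the sprung seat, so that its screw can be fitted from below; leave the other rollers and everything else where they are.

Things in the scene. Friction and masses are not known exactly. Their poses are not given: they have to be found in the camera images.
- machine: Edge-banding machine: blue cabinet 340 (x) x 370 (y) mm, steel table 100 mm above the bench; origin under its centre, x away from the robot, z up. Drive hub 60 mm before the centre; two 10 mm tall pins 85 mm to the hub's sides; 115 mm behind the hub a glue roller and tape guide 40 mm tall, behind them a glue pot up to 86 mm tall. Oiler and switch box on the two back corners, either way round.
- plunger_top (a point): Centre of the top of the oiler's plunger head: a round black knob 30 mm across, 10 mm thick, on a thin rod, 108 mm above the machine's table. The oiler (white tank, aluminium cap, 52 x 62 x 70 mm) stands on one back corner of the table; the other has a plain grey switch box 85 mm tall without a knob on top. z up.
- plunger (a joint): Travel of the oiler plunger in m: 0 up, 0.010 down at its stop. Spring-loaded: 2.4 N starts it, 8.4 N holds it at the stop; it springs back up when let go.
- hub_face (a point): Drive hub: vertical steel boss 56 mm across, 12 mm tall, on the machine's table. Point: centre of its bore at its top face. z up along the bore; x points from the axis to the middle of the keyway. Bore 26 mm wide; keyway 10.5 mm wide, reaching 17 mm from the axis, open at the top and as deep as the bore. The hub does not turn.
- seat_spring (a joint): Travel in m of the sprung seat at the foot of the hub's bore: 0 up (39 mm below the hub's face), 0.006 when the roller is fully home (shaft end 45 mm below the face). It starts to give at 7 N and takes 13 N at 6 mm, so a roller that is let go rises some millimetres.
- block: Plywood block 280 (x) x 100 (y) x 60 mm tall, origin under its centre, fixed; three round 34 mm holes in a row along its x, 90 mm apart, each with a roller standing in it shaft down, the tyre's underside on the block's top.
- roller_mid (a point): Feed roller, the widest of the three in the block: rubber tyre 50 mm across, 45 mm tall, about 0.45 kg. Point: on its axis, half-way up the tyre. z up; x points to the key. Above the tyre the 24 mm shaft stands 10 mm tall with a stub of the key on the key's side, visible from above.
- roller_shoulder (a point): Centre of the tyre's flat underside, which seats on the hub's face; 22.5 mm below roller_mid, same axes. Below it the 24 mm shaft reaches 45 mm down; its key, 8 mm wide, stands out to 15.5 mm from the axis from 3 to 33 mm below this point, so that the last 12 mm of the shaft are plain.
- idler_a_mid (a point): One of two idler rollers, 36 mm across and 42 mm tall, standing in the same block; half-way up its tyre. Bystander.
- idler_b_mid (a point): The other idler roller, the same. Bystander.
- spanner_mid (a point): Spanner 140 mm long lying on the machine's table near its front (robot-side) edge. Bystander.
- driver_mid (a point): Screwdriver lying on the bench. Bystander.
- wax_tin_mid (a point): Round flat tin, 76 mm across, 34 mm tall, on the bench. Bystander.
- offcut_mid (a point): Offcut of white board 160 x 90 x 18 mm on the bench. Bystander.
- glue_jar_mid (a point): Jar 60 mm across, 90 mm tall, on the bench. Bystander.
- wood_block_mid (a point): Small wooden block 60 x 40 x 35 mm on the bench. Bystander.
Things that resemble listed ones, but are neither listed nor needed, are in the scene too. What is shaped like the part that bears roller_mid but pink or red is not meant.

How it is judged:
By the outcome, as a careful person would: the job done as asked, in the order asked, and still so for the second after the job is handed in, while the arm keeps its last pose, push and grip.
It also fails if it takes over 64 s, if anything falls off the work surface, if the arm or the gripper's body presses on something with over 40 N, if the wrist force passes 120 N, or if a joint passes its speed limit or range.

### The arm

A 6-joint arm with a two-finger parallel gripper is mounted at the origin on the work surface. World frame = base frame: x ahead of the robot, y to its left, z up, the work surface at z = 0. Lengths are in m, angles in rad, forces in N, time in s.
With the tool pointing down it reaches from about 0.4 to 0.825 m from the base axis. Payload 7 kg.
Tool frame: the origin (TCP) lies on the mounting face of the last link; the fingertips stand arm.tcp_to_tips ahead of it and the grasp point (between the pads) lies 159 mm ahead of it (arm.tcp_to_tips is the distance from the TCP to the fingertips, in m); z points along the fingers, y is the direction in which the jaws open and shut (so a half turn about z gives the same grasp; the last joint's range is limited). The gripper opens to 88 mm and grips with 3 to 60 N. Pads are 19 mm wide; open, the fingers measure 130 mm over their backs; the gripper's body (78 mm by 193 mm) begins 47 mm behind the grasp point.
Start: joints at [-0.982, 0.359, 0.012, 0, -1.224, -0.288], TCP at [0.2, -0.645, 0.405] pointing down, gripper open.
Joint ranges: [-3.07, 3.07], [-1.43, 2.12], [-1.02, 1.25], [-3.03, 1.67], [-3.05, -0], [-3.03, 3.03]. Speed limits (rad/s): [2.39, 2.39, 3.01, 3.14, 3.14, 3.14].

### API

Orientations are given as [roll, pitch, yaw] about the fixed x, y, z axes, in that order (R = Rz(yaw) Ry(pitch) Rx(roll)).
In Python, from station import arm, cams, job_done, finder gives the robot as it stands.
- The arm moves only by the tool play_rows, never from a script. Its argument "targets" is a list that holds one entry, the list of rows, each a list of 4 numbers: the shift along the tool's x, y, z in m, then the turn about the tool's z in degrees. A call has 1 to 5 rows; each row is the pose to reach, as a shift and turn from the pose commanded when the call began, along the tool's axes at that moment; what a row does not reach only later rows make up. A row lasts 1/8 s, in which the tool goes at most 62.5 mm and 10.7 degrees, less where a joint would pass 70% of its speed; a pose out of reach is approached as far as the arm can. A call with a gripper value outside its range is refused whole. "grip" is the closure in counts, from 0 (fully open) to 255 (shut), set as the call begins (left out, the last holds). The fingers move at their own pace and stop on an object; "newtons" is the grip in N (left out, the last holds). Time passes only in rows, so rows that repeat a pose let the fingers close. It gives the time, the measured TCP pose, the force and the opening at its end, in the units of the state.
- arm.get_state(): the state, without advancing time (a new reading comes with each control period).
- cams.grab_frame(name): name is "side" or "top"; returns (picture, depth): 420x560x3 uint8, red, green, blue; 420x560 float32, m along the optical axis (not along the pixel's ray), 0 where there is no reading.
- cams.camera_params(name): a dict with "intrinsics" (3x3 intrinsics, pixels), "position" and "attitude" of the camera in the world. Camera axes: x right, y down, z forward; pixel columns grow to the right and rows downward; lengths in m; the calibration is good to about 2 mm. A picture is of the moment at which its call begins. camera_params takes no time and is no camera call.
- job_done(): hands the job in, once; it reports no verdict.
Trained networks look in the newest picture that a camera, given by its name, has taken for a name from the list of things; names that differ only in an ending like _2 or _b are one class to them, and where a whole thing is asked for, a point or a joint stands for the part that bears it (a point fixed in the world has none). Each returns a list of dicts, best first, with "score" (0 to 1); they miss things now and then, are a little off and sometimes report something else, mostly with a low value. They report only what shows in the picture. A call takes as long as a camera call. They do not tell look-alikes from the thing itself.
- finder.find_in(camera, query): "xyz" ([x, y, z] in m, in world coordinates, good to about 4 mm: the middle of the surface that is visible of it).
- finder.masks_of(camera, query): "mask" (420x560 bool, what is visible of it).
The state is a dict: "t": time; "q": joint angles; "qd": joint speeds; "joint_efforts": joint torques, N m; "eef_pos": TCP position; "ee_rot": TCP orientation; "force": force on the tool from outside, world axes, zero at the start; "moment": the same for the moment, N m; "width": finger opening in m.
Only numpy, scipy, OpenCV 4.12 (cv2) and the standard library are available. Lean on these libraries where they do the work, as an engineer would, in place of code of your own. Each camera call takes 0.05 s, during which the arm holds its last target. There are 200 camera calls.

## Working session

There is one attempt and no reset: what is moved stays moved. The work goes in short steps, Python scripts to look and compute and a tool call to move; the robot and the scene stay as the last step left them, time stands still between calls to the robot, and variables do not carry over. Pictures are saved under pics/ and viewed, about 8 in all and at most 12, crops included, and the job is handed in when it is done.

Besides the shell and the picture viewer there is one more tool, called after "Emit:" by a JSON object that holds its "name" and its "arguments", one argument or row to a line. play_rows: Moves the arm, as the interface text tells. Its arguments: {"type":"object","properties":{"targets":{"type":"array","items":{"type":"array","items":{"type":"array","items":{"type":"number"}}}},"grip":{"type":"number"},"newtons":{"type":"number"}},"required":["targets"]}

```bash
ls; mkdir -p pics
cat > h.py <<'E'
import numpy as np, cv2
from scipy.spatial.transform import Rotation as R
from station import arm, cams, job_done, finder
def rot(a):
    a=np.array(a,float)
    if a.shape==(3,3): return a
    if a.size==4: return R.from_quat(a).as_matrix()
    return R.from_euler('xyz',a).as_matrix()
def cloud(name,dep):
    p=cams.camera_params(name);K=np.array(p['intrinsics']);v,u=np.mgrid[:420,:560]
    c=np.stack([(u-K[0,2])/K[0,0]*dep,(v-K[1,2])/K[1,1]*dep,dep],-1)
    return c@rot(p['attitude']).T+np.array(p['position'])
def save(n,im): cv2.imwrite(n,cv2.cvtColor(im,cv2.COLOR_RGB2BGR))
E
python3 - <<'E'
from h import *
print(arm.get_state(), getattr(arm,'tcp_to_tips',None))
for c in ['top','side']:
    print(cams.camera_params(c))
    im,d=cams.grab_frame(c); save(f'pics/{c}0.png',im); np.save(f'{c}0.npy',d); np.save(f'{c}0im.npy',im)
    for q in ['roller_mid','idler_a_mid','plunger_top','hub_face','machine','block']:
        for r in finder.find_in(c,q)[:4]: print(c,q,np.round(r['xyz'],3),round(r['score'],2))
E
```

```text
pics
{'t': 0.0, 'q': array([-9.81871463e-01,  3.59404632e-01,  1.10279108e-02, -3.67014147e-04,
       -1.22409980e+00, -2.88094445e-01]), 'qd': array([-0.00037121,  0.00068043,  0.00030326, -0.00018693, -0.00117266,
       -0.00079559]), 'joint_efforts': array([ 7.56708178e-04, -5.82724249e+01,  2.93054527e+01,  6.99665576e+00,
        7.05490995e-03, -1.89223783e-04]), 'eef_pos': array([ 0.19994661, -0.644492  ,  0.40369445]), 'ee_rot': array([ 3.13988367e+00, -1.46643945e-04, -2.84088711e+00]), 'force': array([ 0.18301974, -0.43760313, -0.20158967]), 'moment': array([ 0.02397386, -0.0136837 ,  0.02832123]), 'width': 0.08757087769257789} 0.1781
{'intrinsics': array([[427.20311067,   0.        , 272.12912762],
       [  0.        , 427.20311067, 214.36246043],
       [  0.        ,   0.        ,   1.        ]]), 'position': array([ 0.42042319, -0.05184782,  1.50999961]), 'attitude': array([-3.06015316, -0.00981446, -1.55306195])}
top roller_mid [ 0.487 -0.111  0.088] 0.62
top roller_mid [ 0.615 -0.134  0.09 ] 0.58
top roller_mid [ 0.627 -0.256  0.104] 0.54
top idler_a_mid [ 0.455 -0
[... 178 characters left out ...]
ock [ 0.528 -0.249  0.06 ] 0.61
{'intrinsics': array([[472.4878646 ,   0.        , 279.0629335 ],
       [  0.        , 472.4878646 , 211.33915909],
       [  0.        ,   0.        ,   1.        ]]), 'position': array([ 0.3724265 , -1.01643353,  1.10640944]), 'attitude': array([-2.36581429,  0.00807057, -0.15220352])}
side roller_mid [ 0.613 -0.15   0.085] 0.9
side roller_mid [ 0.631 -0.268  0.106] 0.84
side roller_mid [ 0.48  -0.123  0.08 ] 0.64
side idler_a_mid [ 0.446 -0.498  0.021] 0.57
side idler_a_mid [ 0.456 -0.274  0.094] 0.53
side plunger_top [0.452 0.208 0.106] 0.39
side hub_face [0.526 0.123 0.111] 0.84
side machine [0.629 0.085 0.096] 0.65
side block [ 0.53  -0.288  0.057] 0.96
```

View pics/top0.png

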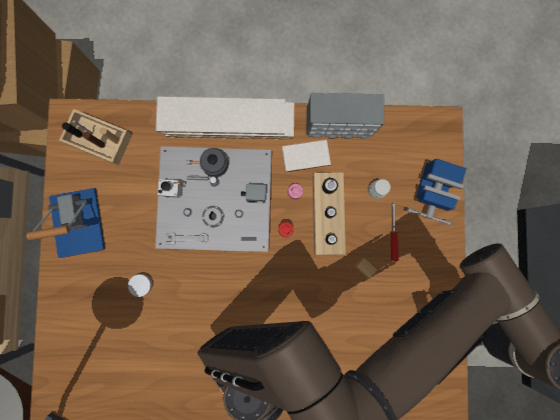

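View pics/side0.png

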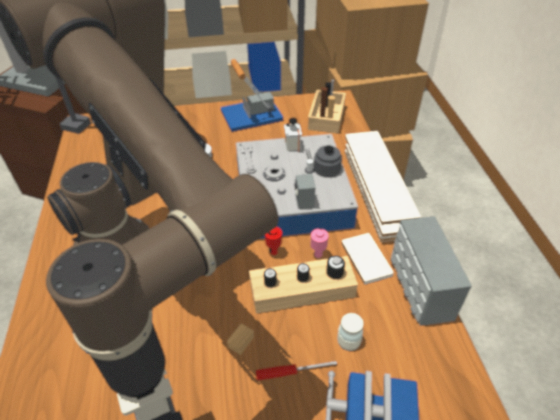

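The side view shows the block with three rollers at (270,277), (303,270) and (336,265). The red and pink look-alikes are at (274,240) and (319,243), and the white oiler is at (293,133). In the top view the candidates are (331,185), (331,212) and (331,239) in the block, pink (296,190) and red (286,229). The widest looks like (331,185), so I'll check it in a close crop.

Run:
```python
from h import *
im=np.load('top0im.npy');d=np.load('top0.npy');P=cloud('top',d)
def crop(im,u,v,w=22,s=400): return cv2.resize(im[v-w:v+w,u-w:u+w],(s,s),interpolation=cv2.INTER_CUBIC)
sd=np.load('side0im.npy')
save('pics/crops.png',np.vstack([np.hstack([crop(im,213,215,s=300),crop(im,331,190,s=300)]),np.hstack([crop(im,169,186,s=300),crop(sd,320,262,w=30,s=300)])]))
np.set_printoptions(precision=1,suppress=True,linewidth=200)
for u,v in [(331,185),(331,212),(331,239),(213,215),(169,186)]:
    print(u,v,P[v,u]*1000); print((P[v-9:v+10,u-9:u+10,2]*1000).astype(int))
# table fit
m=(abs(P[...,2]-.1)<.004)&(P[...,1]>-.1)&(P[...,1]<.4)&(P[...,0]>.35)&(P[...,0]<.8)
pts=(P[m][:,:2]*1000).astype(np.float32);print(cv2.minAreaRect(pts),np.median(P[m][:,2]))
m=(abs(P[...,2]-.06)<.004)&(P[...,1]>-.35)&(P[...,1]<-.15)&(P[...,0]>.35)&(P[...,0]<.8)
pts=(P[m][:,:2]*1000).astype(np.float32);print(cv2.minAreaRect(pts),np.median(P[m][:,2]))
S=cloud('side',np.load('side0.npy'))
for nm,C in (('top',P),('side',S)):
  for lo,hi,x,y in [(.104,.109,.627,-.256),(.109,.119,.627,-.256),(.101,.106,.54,-.255),(.101,.106,.455,-.262),(.106,.116,.52,.13),(.2,.215,.6,.27)]:
    m=(C[...,2]>lo)&(C[...,2]<hi)&(np.hypot(C[...,0]-x,C[...,1]-y)<.045);q=C[m]
    if len(q)>3:
        (cx,cy),r=cv2.minEnclosingCircle((q[:,:2]*1000).astype(np.float32)); print(nm,lo,x,len(q),q.mean(0)*1000,cx,cy,r)
```

```text
331 185 [ 635.4 -256.1  114.3]
[[ 63  60  58  60  54  58  58  60  59  59  65  59  60  62  58  60  58  55  57]
 [ 56  63  57  60  57  59  58  62  57  57  58  62  57  58  62  62  63  62  64]
 [ 54  53  57  60  59  59 104 101 109 104 106 104  61  56  61  56  55  58  62]
 [ 59  59  56  61  59 101 106 105  96 106 107 101 101 106  55  52  60  60  63]
 [ 57  58  64  53 103 100 110 108 105 110 113 103 103 102 100  59  60  59  61]
 [ 63  57  58 104 100 107 107 107 106 116 117 114 104 107 106 103  57  61  56]
 [ 59  58  99 105 100 103 106 117 112 109 118 110 106 103  99 102  60  57  60]
 [ 56  74 104 105 105 106 116 119 119 118 115 115 113 103 104 105  53  60  60]
 [ 58  86 102 108 106 109 120 112 117 112 111 114 114 102 111 106 101  53  64]
 [ 63  95 106 102 103 107 110 113 114 114 110 111 116 103 106  99 108  57  54]
 [ 68  89 104 105  97 109 112 111 120 118 110 115 112 106 109 106 106  59  62]
 [ 63  92 106 109 104 111 111 113 113 117 108 113 108 102 102 104  58  55  58]
 [ 62  84 104 106 107 110 103 112 107 110 103 101 103 108 101 107  52  62  62]
 [ 59  72  96 103 106 104 103 102 104 107 
[... 7602 characters left out ...]
5 130.38522338867188 38.74449157714844
top 0.2 0.6 73 [609.  267.1 207.1] 609.6464233398438 267.76519775390625 14.852675437927246
side 0.104 0.627 109 [ 632.8 -263.   106.1] 634.7550048828125 -260.01092529296875 24.909465789794922
side 0.109 0.627 69 [ 636.7 -260.6  113.6] 639.101318359375 -261.9638671875 17.34601593017578
side 0.101 0.54 63 [ 545.5 -263.8  103. ] 545.0185546875 -260.5846252441406 17.814382553100586
side 0.101 0.455 74 [ 455.5 -265.2  103.2] 456.3206481933594 -264.6318664550781 18.441064834594727
side 0.106 0.52 170 [523.3 127.4 110.7] 523.4987182617188 126.9747543334961 36.75250244140625
side 0.2 0.6 52 [607.7 262.2 206.7] 608.7677001953125 264.9912109375 17.297330856323242
```

View pics/crops.png

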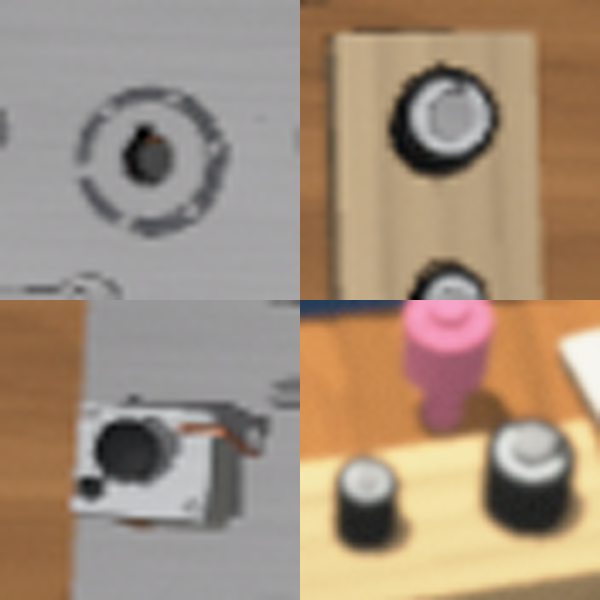

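The crops show the hub's keyway notch pointing up at (145,132) in the crop, which is about +x. The roller in the block at top-view (331,185) is clearly the widest, at about 49 mm. Its key stub also points up and slightly right, at (460,92). The oiler knob is 30 mm across at z≈0.207. I choose the roller at ≈(0.637,-0.257), and I'm going to the plunger first.

Emit:
{"name": "play_rows", "arguments": {
  "targets": [
    [[-0.04, 0.045, -0.03, 6], [-0.08, 0.09, -0.03, 12], [-0.12, 0.135, -0.03, 17.2], [-0.16, 0.18, -0.03, 17.2], [-0.2, 0.225, -0.03, 17.2]]
  ],
  "grip": 255,
  "newtons": 20
}}

```text
t: 1.32
eef_pos: [0.3247, -0.3688, 0.435]
ee_rot: [-3.141, 0.001, -3.141]
force: [0.8, -0.0, 0.4]
width: 0.0433
```

Emit:
{"name": "play_rows", "arguments": {
  "targets": [
    [[-0.03, 0.05, 0, 0], [-0.06, 0.1, 0, 0], [-0.09, 0.15, 0, 0], [-0.12, 0.2, 0, 0], [-0.14, 0.25, 0, 0]]
  ]
}}

```text
t: 1.95
eef_pos: [0.465, -0.1185, 0.435]
ee_rot: [-3.142, 0.001, -3.141]
force: [1.4, -0.1, -0.4]
width: 0.0007
```

Emit:
{"name": "play_rows", "arguments": {
  "targets": [
    [[-0.03, 0.05, 0, 0], [-0.06, 0.1, 0, 0], [-0.09, 0.15, 0, 0], [-0.12, 0.2, 0, 0], [-0.14, 0.25, 0, 0]]
  ]
}}

```text
t: 2.58
eef_pos: [0.605, 0.1315, 0.4345]
ee_rot: [-3.142, 0.0, -3.141]
force: [0.9, -1.2, 0.1]
width: 0.0009
```

Emit:
{"name": "play_rows", "arguments": {
  "targets": [
    [[-0.002, 0.05, 0, 0], [-0.005, 0.1, 0, 0], [-0.005, 0.137, 0, 0], [-0.005, 0.137, 0, 0]]
  ]
}}

```text
t: 3.08
eef_pos: [0.6087, 0.2692, 0.4339]
ee_rot: [-3.141, -0.001, -3.138]
force: [0.5, -0.3, 0.4]
width: 0.0007
```

Run:
```python
from h import *
s=arm.get_state();print(s['eef_pos'],s['ee_rot'],s['q'])
im,d=cams.grab_frame('side');im2,_=cams.grab_frame('top')
save('pics/p1.png',np.hstack([cv2.resize(im[70:170,240:340],(400,400)),cv2.resize(im2[140:230,120:210],(400,400))]))
```

```text
[0.60871663 0.26921108 0.43389496] [-3.14130687e+00 -6.39983578e-04 -3.13823878e+00] [ 7.08647159e-01  3.28054401e-01  3.38286121e-02 -2.06090935e-04
 -1.27724310e+00 -2.27602982e+00]
```

View pics/p1.png

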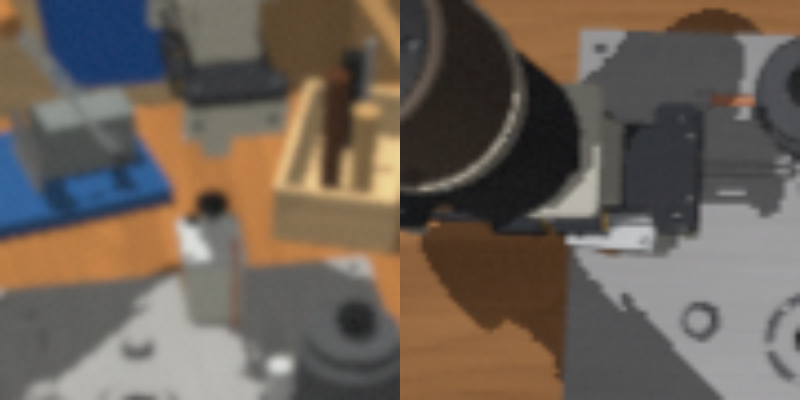

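The left crop shows the closed fingertips at (207,150) directly above the black knob at (210,205). I'm descending.

Emit:
{"name": "play_rows", "arguments": {
  "targets": [
    [[0, -0.002, 0.02, 0], [0, -0.002, 0.04, 0], [0, -0.002, 0.048, 0], [0, -0.002, 0.053, 0], [0, -0.002, 0.053, 0]]
  ]
}}

```text
t: 3.8
eef_pos: [0.609, 0.2639, 0.3826]
ee_rot: [-3.141, 0.0, -3.141]
force: [-2.2, -3.5, 5.1]
width: 0.0007
```

Emit:
{"name": "play_rows", "arguments": {
  "targets": [
    [[0, 0, 0.002, 0], [0, 0, 0.004, 0], [0, 0, 0.005, 0], [0, 0, 0.005, 0]]
  ]
}}

```text
t: 4.3
eef_pos: [0.6092, 0.2643, 0.3784]
ee_rot: [3.141, 0.002, -3.141]
force: [-2.2, -3.6, 6.8]
width: 0.0006
```

Emit:
{"name": "play_rows", "arguments": {
  "targets": [
    [[0, 0, 0.002, 0], [0, 0, 0.003, 0], [0, 0, 0.0035, 0], [0, 0, 0.0035, 0]]
  ]
}}

```text
t: 4.8
eef_pos: [0.6091, 0.2642, 0.3764]
ee_rot: [3.141, 0.003, -3.14]
force: [-6.0, -5.0, 13.6]
width: 0.0006
```

Emit:
{"name": "play_rows", "arguments": {
  "targets": [
    [[0, 0, 0.001, 0], [0, 0, 0.001, 0], [0, 0, 0.001, 0]]
  ]
}}

```text
t: 5.18
eef_pos: [0.609, 0.2642, 0.3763]
ee_rot: [3.141, 0.004, -3.14]
force: [-7.6, -5.0, 18.5]
width: 0.0008
```

At the stop: z no longer moves and the force rises to 18 N. I'm letting it spring back and going to the roller.

Emit:
{"name": "play_rows", "arguments": {
  "targets": [
    [[0, 0, -0.03, 0], [0, 0, -0.06, 0], [0, -0.06, -0.065, 0], [-0.01, -0.12, -0.065, 0], [-0.02, -0.18, -0.065, 0]]
  ],
  "grip": 0
}}

```text
t: 5.8
eef_pos: [0.6292, 0.0835, 0.4382]
ee_rot: [3.14, 0.002, -3.14]
force: [1.1, 0.2, 0.4]
width: 0.0447
```

Emit:
{"name": "play_rows", "arguments": {
  "targets": [
    [[0, -0.06, 0, 0], [0, -0.12, 0, 0], [0, -0.18, 0, 0], [0, -0.21, 0, 0], [0, -0.21, 0, 0]]
  ]
}}

```text
t: 6.42
eef_pos: [0.6293, -0.1274, 0.4375]
ee_rot: [3.141, 0.001, 3.139]
force: [-0.8, 0.0, 0.1]
width: 0.0871
```

```bash
cat >> h.py <<'E'
def blob(C,im,lo,hi,x,y,r):
    m=(C[...,2]>lo)&(C[...,2]<hi)&(np.hypot(C[...,0]-x,C[...,1]-y)<r); return m
def ray(name,u,v,z):
    p=cams.camera_params(name);K=np.array(p['intrinsics']);o=np.array(p['position'])
    d=rot(p['attitude'])@np.array([(u-K[0,2])/K[0,0],(v-K[1,2])/K[1,1],1]);return o+d*(z-o[2])/d[2]
def topview(name,im,x,y,z,half=.04,n=400):
    "rectify horizontal plane z: image up=+x, left=+y"
    p=cams.camera_params(name);K=np.array(p['intrinsics']);o=np.array(p['position']);Rm=rot(p['attitude'])
    g=np.linspace(half,-half,n);X,Y=np.meshgrid(x+g,y+g,indexing='ij')
    c=(np.stack([X,Y,np.full_like(X,z)],-1)-o)@Rm
    return cv2.remap(im,(c[...,0]/c[...,2]*K[0,0]+K[0,2]).astype(np.float32),(c[...,1]/c[...,2]*K[1,1]+K[1,2]).astype(np.float32),cv2.INTER_CUBIC)
E
python3 - <<'E'
from h import *
print(arm.get_state()['eef_pos'])
im,d=cams.grab_frame('top');P=cloud('top',d)
m=blob(P,im,.19,.22,.609,.266,.02);print('plunger z',np.median(P[m][:,2]),m.sum())
a=np.load('top0im.npy');b=np.load('side0im.npy')
T=[topview('top',a,.525,.13,.112),topview('side',b,.525,.13,.112),topview('top',a,.637,-.257,.115),topview('side',b,.637,-.257,.115)]
for t in T: 
    cv2.line(t,(200,0),(200,400),(255,0,0),1);cv2.line(t,(0,200),(400,200),(255,0,0),1)
o=np.vstack([np.hstack(T[:2]),np.hstack(T[2:])]);save('pics/rect.png',cv2.resize(o,(600,600)))
E
```

```text
[ 0.62926757 -0.1274131   0.43750552]
plunger z 0.20659051345859547 76
```

View pics/rect.png

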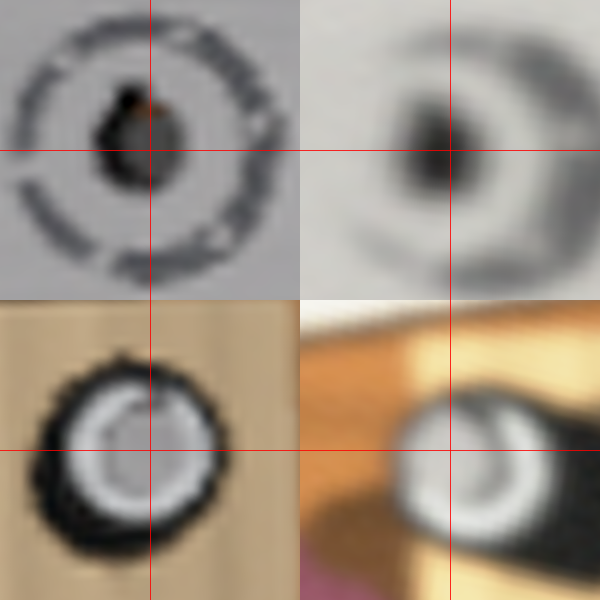

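The plunger is back up at z 0.2066. The rectified views give the bore centre at ≈(0.525,0.1327) with the keyway at ≈+9.5°, and the roller at ≈(0.6355,-0.2565) with its key at ≈-20°. I'll grip it twice at crossed yaws so it centres in the jaws.

Emit:
{"name": "play_rows", "arguments": {
  "targets": [
    [[-0.002, -0.04, 0, -10], [-0.004, -0.08, 0, -20], [-0.006, -0.129, 0, -30], [-0.006, -0.129, 0.01, -40], [-0.006, -0.129, 0.02, -45]]
  ]
}}

```text
t: 7.1
eef_pos: [0.6358, -0.2537, 0.417]
ee_rot: [-3.141, 0.001, -2.351]
force: [-1.3, 0.9, -0.0]
width: 0.0873
```

Emit:
{"name": "play_rows", "arguments": {
  "targets": [
    [[0, 0, 0.05, 0], [0, 0, 0.1, 0], [0, 0, 0.15, 0], [0, 0, 0.173, 0], [0, 0, 0.173, 0]]
  ]
}}

```text
t: 7.72
eef_pos: [0.6355, -0.253, 0.2424]
ee_rot: [3.139, -0.002, -2.354]
force: [-1.0, 0.6, -0.0]
width: 0.0875
```

Run:
```python
from h import *
s=arm.get_state();print(s['eef_pos'],s['ee_rot'],s['q'],s['force'],s['width'])
im,d=cams.grab_frame('side');save('pics/g1.png',cv2.resize(im[200:320,240:400],(800,600)))
```

```text
[ 0.63548329 -0.25295874  0.24243617] [ 3.13931084e+00 -1.58339061e-03 -2.35419282e+00] [-9.46702928e-02  5.03387692e-01 -1.54191565e-01 -2.87146446e-04
 -9.15985110e-01 -6.88552820e-01] [-1.04280299  0.56643331 -0.03184377] 0.08751783541428916
```

View pics/g1.png

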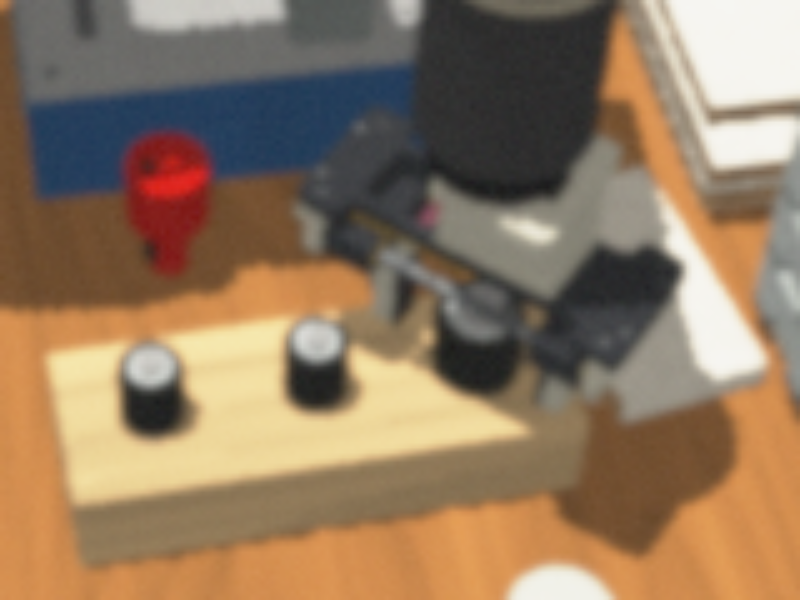

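The roller, at (478,340) in this crop, stands between the fingers at (390,280) and (555,375). First grip is a soft one, to centre it.

Emit:
{"name": "play_rows", "arguments": {
  "targets": [
    [[0, 0, 0, 0], [0, 0, 0, 0], [0, 0, 0, 0], [0, 0, 0, 0], [0, 0, 0, 0]]
  ],
  "grip": 255,
  "newtons": 5
}}

```text
t: 8.4
eef_pos: [0.6354, -0.2545, 0.2446]
ee_rot: [-3.141, 0.0, -2.356]
force: [-0.2, -0.1, 1.9]
width: 0.0498
```

Emit:
{"name": "play_rows", "arguments": {
  "targets": [
    [[0, 0, 0, 0], [0, 0, 0, 0], [0, 0, 0, 0], [0, 0, 0, 0]]
  ],
  "grip": 0
}}

```text
t: 8.9
eef_pos: [0.6352, -0.2543, 0.2441]
ee_rot: [3.141, -0.0, -2.356]
force: [0.2, 0.4, 0.3]
width: 0.0839
```

Emit:
{"name": "play_rows", "arguments": {
  "targets": [
    [[0, 0, 0, 10], [0, 0, 0, 20], [0, 0, 0, 30], [0, 0, 0, 40], [0, 0, 0, 50]]
  ]
}}

```text
t: 9.52
eef_pos: [0.6352, -0.2543, 0.2441]
ee_rot: [3.142, -0.0, 3.049]
force: [-0.1, 0.1, -0.1]
width: 0.0876
```

Emit:
{"name": "play_rows", "arguments": {
  "targets": [
    [[0, 0, 0, 10], [0, 0, 0, 20], [0, 0, 0, 30], [0, 0, 0, 40], [0, 0, 0, 40]]
  ]
}}

```text
t: 10.15
eef_pos: [0.6352, -0.2543, 0.2442]
ee_rot: [3.142, -0.0, 2.358]
force: [0.5, 0.3, 0.3]
width: 0.0878
```

Emit:
{"name": "play_rows", "arguments": {
  "targets": [
    [[0, 0, 0, 0], [0, 0, 0, 0], [0, 0, 0, 0], [0, 0, 0, 0], [0, 0, 0, 0]]
  ],
  "grip": 255,
  "newtons": 8
}}

```text
t: 10.78
eef_pos: [0.6351, -0.2544, 0.2442]
ee_rot: [-3.141, -0.0, 2.357]
force: [-0.7, -1.4, 0.7]
width: 0.0497
```

Emit:
{"name": "play_rows", "arguments": {
  "targets": [
    [[0, 0, 0, 0], [0, 0, 0, 0], [0, 0, -0.03, 0], [0, 0, -0.08, 0], [0, 0, -0.14, 0]]
  ],
  "newtons": 45
}}

```text
t: 11.4
eef_pos: [0.6348, -0.2539, 0.3833]
ee_rot: [-3.14, -0.004, 2.357]
force: [1.1, -0.7, -4.0]
width: 0.049
```

Emit:
{"name": "play_rows", "arguments": {
  "targets": [
    [[0.04, 0.02, -0.01, 0], [0.09, 0.05, -0.01, 0], [0.14, 0.08, -0.01, 0], [0.19, 0.11, -0.01, 0], [0.24, 0.135, -0.01, 0]]
  ]
}}

```text
t: 12.02
eef_pos: [0.5576, 0.0097, 0.3919]
ee_rot: [-3.13, -0.003, 2.355]
force: [1.1, -7.2, -6.1]
width: 0.0498
```

Emit:
{"name": "play_rows", "arguments": {
  "targets": [
    [[0.045, 0.025, 0, -8], [0.09, 0.05, 0, -16], [0.1105, 0.062, 0, -24], [0.1105, 0.062, 0, -29.5], [0.1105, 0.062, 0, -29.5]]
  ]
}}

```text
t: 12.65
eef_pos: [0.526, 0.1331, 0.3934]
ee_rot: [-3.141, -0.001, 2.872]
force: [-0.2, -0.5, -5.1]
width: 0.0494
```

Run:
```python
from h import *
s=arm.get_state();print(s['eef_pos'],s['ee_rot'],s['q'],s['force'],s['width'])
im,d=cams.grab_frame('side');im2,d2=cams.grab_frame('top');print(ray('top',213,215,.112))
save('pics/h1.png',np.hstack([cv2.resize(im[80:230,200:350],(400,400)),cv2.resize(im2[170:260,165:255],(400,400))]))
```

```text
[0.52599184 0.13313281 0.39343515] [-3.14112715e+00 -1.32481949e-03  2.87155874e+00] [ 6.08923686e-01  1.49732147e-01 -2.96687553e-01 -8.01359798e-04
 -1.12558040e+00 -2.44940808e+00] [-0.24123802 -0.48016165 -5.12737145] 0.049439567763829545
[0.52906867 0.13025766 0.112     ]
```

View pics/h1.png

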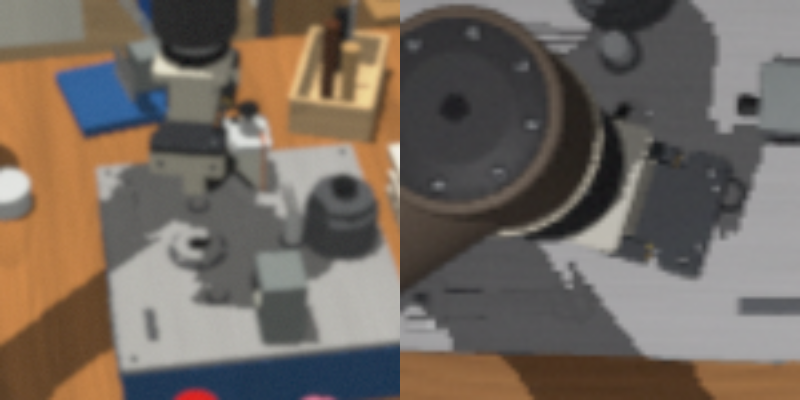

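The side crop shows the held roller's shaft end at (198,200) right above the hub bore at (198,243). I'll lower it to about 5 mm above the face and check.

Emit:
{"name": "play_rows", "arguments": {
  "targets": [
    [[0, 0, 0.02, 0], [0, 0, 0.04, 0], [0, 0, 0.047, 0], [0, 0, 0.047, 0]]
  ]
}}

```text
t: 13.25
eef_pos: [0.5266, 0.1324, 0.347]
ee_rot: [-3.141, -0.001, 2.87]
force: [0.3, -0.3, -4.3]
width: 0.0495
```

Run:
```python
from h import *
s=arm.get_state();print(s['eef_pos'],s['ee_rot'],s['force'])
im,d=cams.grab_frame('side')
save('pics/h2.png',np.hstack([cv2.resize(im[145:195,250:300],(400,400),interpolation=cv2.INTER_CUBIC),cv2.resize(np.load('side0im.npy')[145:195,250:300],(400,400),interpolation=cv2.INTER_CUBIC)]))
```

```text
[0.52656377 0.1324401  0.34695101] [-3.14078420e+00 -5.71787700e-04  2.87044996e+00] [ 0.25817885 -0.34151174 -4.32456044]
```

View pics/h2.png

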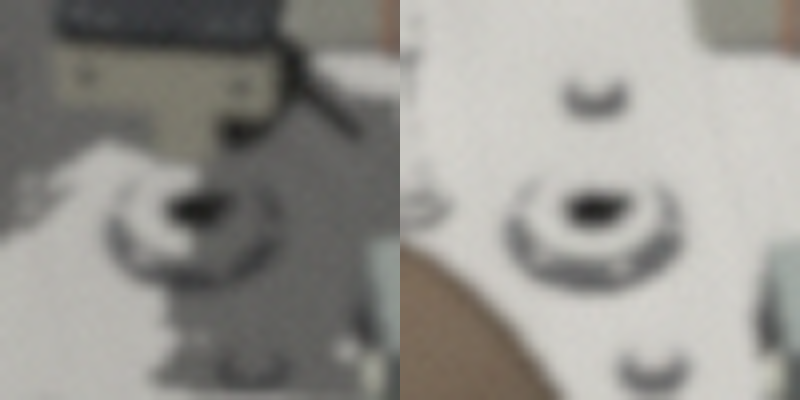

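Run:
```python
from h import *
p=cams.camera_params('side');K=np.array(p['intrinsics'])
def pr(X):
    c=rot(p['attitude']).T@(np.array(X)-p['position']);return ((K@c/c[2])[:2]-[250,145])*8
for n,z in [('hub',.112),('shaft end',.1176),('shoulder',.1626),('tips',.169),('grasp',.188),('body',.235),('tcp',.347)]: print(n,pr([.5266,.1324,z]))
im,d=cams.grab_frame('side');S=cloud('side',d)
m=(np.hypot(S[...,0]-.5266,S[...,1]-.1324)<.05)&(S[...,2]>.115)
v,u=np.where(m);print(len(v));
for b in range(115,260,10):
    k=m&(S[...,2]*1000>=b)&(S[...,2]*1000<b+10)
    if k.sum(): print(b,k.sum(),S[k].mean(0),im[k].mean(0))
s=arm.get_state();print(s['moment'],s['width'])
EE=0
for q in ['roller_mid']:
    for c in ['side','top']:
        if c=='top': cams.grab_frame('top')
        for r in finder.find_in(c,q)[:5]: print(c,np.round(r['xyz'],3),r['score'])
save('pics/full.png',im)
```

```text
hub [198.30802973 205.59245038]
shaft end [198.10538097 194.96865519]
shoulder [196.43735531 107.52295097]
tips [196.19424702  94.77807795]
grasp [195.46360069  56.47418096]
body [193.59681993 -41.39119434]
tcp [ 188.77535797 -294.15477305]
3351
115 13 [0.52756163 0.13057398 0.11611333] [123.15384615 122.07692308 119.        ]
145 1 [0.56484789 0.10455444 0.15368471] [97. 96. 94.]
155 12 [0.56054933 0.10586931 0.16193179] [96.33333333 95.5        93.41666667]
165 27 [0.54694316 0.10388253 0.17111091] [87.74074074 87.2962963  83.66666667]
175 46 [0.53809061 0.09947177 0.17940683] [87.43478261 86.56521739 80.43478261]
185 37 [0.54208163 0.10039822 0.18944578] [87.10810811 86.08108108 79.64864865]
195 22 [0.54634199 0.10569127 0.19807187] [74.18181818 72.90909091 67.04545455]
235 6 [0.55529545 0.15274513 0.24223876] [118.5        114.83333333 108.        ]
245 34 [0.5528703  0.14070997 0.25160708] [93.85294118 87.14705882 77.67647059]
255 37 [0.54576102 0.12584596 0.25844856] [67.67567568 62.59459459 56.59459459]
[0.04247041 0.11452944 0.08295316] 0.049581123709883906
side [ 0.616 -0.151  0.084] 0.61
side [ 0.478 -0.121  0.084] 0.59
side [0.568 0.109 0.17 ] 0.56
top [ 0.486 -0.108  0.088] 0.64
top [ 0.612 -0.134  0.09 ] 0.46
```

View pics/full.png

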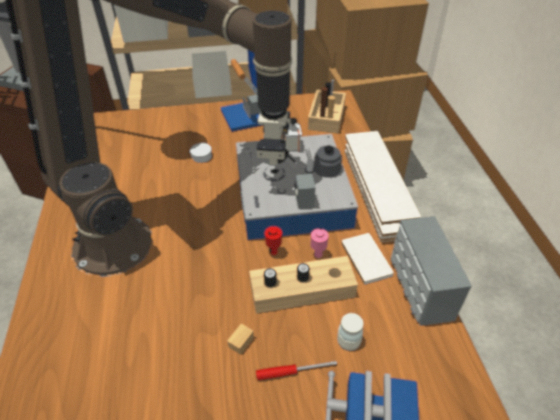

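The view shows the third block hole empty at (335,270) and both idlers and the look-alikes in place. The roller is hidden behind the near finger, and its tyre edge shows black at crop (240,130). I'm descending to feel for the bore.

Emit:
{"name": "play_rows", "arguments": {
  "targets": [
    [[0, 0, 0.004, 0], [0, 0, 0.006, 0], [0, 0, 0.008, 0], [0, 0, 0.008, 0]]
  ]
}}

```text
t: 14.0
eef_pos: [0.5264, 0.1327, 0.3389]
ee_rot: [-3.141, -0.0, 2.872]
force: [-0.5, -0.7, -4.2]
width: 0.0495
```

Emit:
{"name": "play_rows", "arguments": {
  "targets": [
    [[0, 0, 0.002, 0], [0, 0, 0.004, 0], [0, 0, 0.006, 0], [0, 0, 0.006, 0]]
  ]
}}

```text
t: 14.5
eef_pos: [0.5264, 0.1327, 0.3329]
ee_rot: [-3.141, -0.0, 2.872]
force: [-0.5, -1.2, -4.6]
width: 0.0496
```

Emit:
{"name": "play_rows", "arguments": {
  "targets": [
    [[0, 0, 0.002, 0], [0, 0, 0.004, 0], [0, 0, 0.005, 0], [0, 0, 0.005, 0]]
  ]
}}

```text
t: 15.0
eef_pos: [0.5265, 0.1327, 0.3281]
ee_rot: [-3.141, -0.0, 2.872]
force: [0.1, 1.2, -4.5]
width: 0.0497
```

Emit:
{"name": "play_rows", "arguments": {
  "targets": [
    [[0, 0, 0.001, 0], [0, 0, 0.002, 0], [0, 0, 0.003, 0], [0, 0, 0.003, 0]]
  ]
}}

```text
t: 15.5
eef_pos: [0.5264, 0.1327, 0.3251]
ee_rot: [-3.141, -0.0, 2.872]
force: [0.8, -0.1, -3.8]
width: 0.0495
```

The shaft end is 16 mm below the face with no contact force, so the key is entering the keyway. Continuing.

Emit:
{"name": "play_rows", "arguments": {
  "targets": [
    [[0, 0, 0.004, 0], [0, 0, 0.008, 0], [0, 0, 0.012, 0], [0, 0, 0.014, 0], [0, 0, 0.014, 0]]
  ]
}}

```text
t: 16.12
eef_pos: [0.5261, 0.1329, 0.3115]
ee_rot: [-3.141, -0.001, 2.872]
force: [-6.0, 1.7, 3.6]
width: 0.0495
```

Emit:
{"name": "play_rows", "arguments": {
  "targets": [
    [[0, 0, 0.004, 0], [0, 0, 0.008, 0], [0, 0, 0.01, 0], [0, 0, 0.011, 0], [0, 0, 0.011, 0]]
  ]
}}

```text
t: 16.75
eef_pos: [0.5261, 0.1327, 0.3023]
ee_rot: [3.142, 0.001, 2.872]
force: [-11.7, 0.3, 17.1]
width: 0.0494
```

Emit:
{"name": "play_rows", "arguments": {
  "targets": [
    [[0.0004, -0.0001, -0.002, 0], [0.0008, -0.0002, -0.003, 0], [0.0008, -0.0002, -0.003, 0], [0.0008, -0.0002, -0.003, 0]]
  ]
}}

```text
t: 17.25
eef_pos: [0.5259, 0.1329, 0.3032]
ee_rot: [3.141, 0.0, 2.872]
force: [0.3, -1.4, 1.9]
width: 0.0494
```

Emit:
{"name": "play_rows", "arguments": {
  "targets": [
    [[0, 0, 0.002, 0], [0, 0, 0.004, 0], [0, 0, 0.005, 0], [0, 0, 0.005, 0]]
  ]
}}

```text
t: 17.75
eef_pos: [0.5254, 0.1329, 0.3013]
ee_rot: [3.141, 0.001, 2.873]
force: [-14.4, 0.2, 32.0]
width: 0.0495
```

Emit:
{"name": "play_rows", "arguments": {
  "targets": [
    [[0, 0, 0.002, 0], [0, 0, 0.003, 0], [0, 0, 0.003, 0]]
  ]
}}

```text
t: 18.12
eef_pos: [0.5252, 0.1328, 0.3004]
ee_rot: [3.141, 0.002, 2.873]
force: [-23.3, -0.8, 50.5]
width: 0.0494
```

Something resists at TCP z≈0.301, about 4–5 mm above the expected home position. I'll ease off and look.

Emit:
{"name": "play_rows", "arguments": {
  "targets": [
    [[0, 0, -0.002, 0], [0, 0, -0.004, 0], [0, 0, -0.004, 0]]
  ]
}}

```text
t: 18.5
eef_pos: [0.5255, 0.1327, 0.3013]
ee_rot: [3.141, 0.001, 2.872]
force: [-9.0, -1.6, 21.0]
width: 0.0495
```

Run:
```python
from h import *
s=arm.get_state();print(s['eef_pos'],s['ee_rot'],s['force'],s['moment'])
ims=np.stack([cams.grab_frame('side')[0] for _ in range(6)]).mean(0).astype(np.uint8);d=cams.grab_frame('side')[1]
im=cv2.resize(ims[150:190,255:295],(600,600),interpolation=cv2.INTER_CUBIC)
im=np.clip(im.astype(float)*1.6,0,255).astype(np.uint8);save('pics/j1.png',im)
p=cams.camera_params('side');K=np.array(p['intrinsics'])
def pr(X):
    c=rot(p['attitude']).T@(np.array(X)-p['position']);return ((K@c/c[2])[:2]-[255,150])*15
for n,X in [('hubfront',[.5255,.105,.112]),('tyrebottomfront',[.5255,.108,.1168]),('tyretopfront',[.5255,.108,.162]),('tip front',[.527,.1,.1223]),('tyrebot left',[.5015,.1327,.1168]),('tyrebot right',[.5505,.1327,.1168]),('hub left',[.4975,.1327,.112]),('hub right',[.5535,.1327,.112])]: print(n,pr(X))
```

```text
[0.52548886 0.13270901 0.30132174] [3.14123219e+00 1.02744087e-03 2.87234389e+00] [-8.99009304 -1.58101529 20.97051126] [-0.75799248  3.07639331 -0.11451046]
hubfront [310.47959769 394.41816566]
tyrebottomfront [308.1039453  368.09432923]
tyretopfront [305.18306638 203.24758636]
tip front [320.36901171 372.32336165]
tyrebot left [180.19406415 304.83086842]
tyrebot right [406.49422132 280.83020469]
hub left [162.28602227 323.86486305]
hub right [420.34841977 296.43235465]
```

View pics/j1.png

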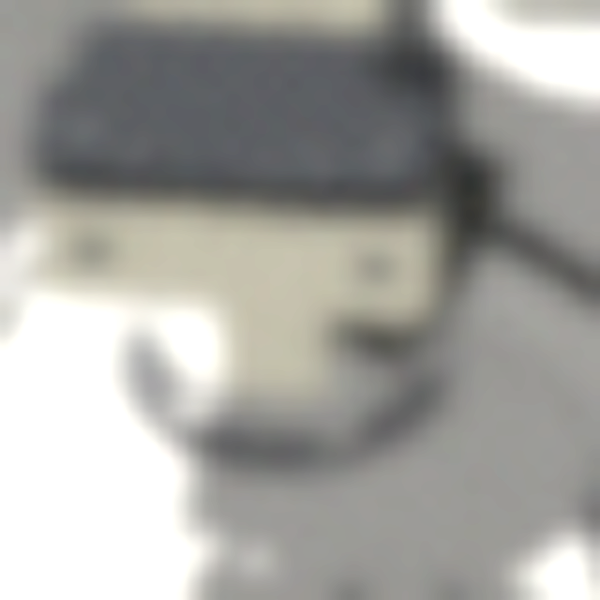

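Emit:
{"name": "play_rows", "arguments": {
  "targets": [
    [[0.0005, 0, -0.001, 0], [0.0005, 0, -0.002, 0], [0.0005, 0, -0.003, 0], [0.0005, 0, -0.003, 0]]
  ]
}}

```text
t: 19.35
eef_pos: [0.5254, 0.1329, 0.3022]
ee_rot: [3.141, 0.0, 2.872]
force: [1.5, -2.0, 2.9]
width: 0.0494
```

Emit:
{"name": "play_rows", "arguments": {
  "targets": [
    [[0, 0, -0.002, 0], [0, 0, -0.002, 0], [0, 0, -0.002, 0]]
  ]
}}

```text
t: 19.73
eef_pos: [0.5249, 0.133, 0.3038]
ee_rot: [-3.141, -0.001, 2.872]
force: [-0.1, -0.1, -1.7]
width: 0.0495
```

Emit:
{"name": "play_rows", "arguments": {
  "targets": [
    [[0, 0, -0.002, 0], [0, 0, -0.002, 0], [0, 0, -0.002, 0]]
  ]
}}

```text
t: 20.1
eef_pos: [0.5249, 0.1328, 0.3059]
ee_rot: [-3.141, -0.001, 2.871]
force: [-0.3, 0.5, -3.4]
width: 0.0496
```

Emit:
{"name": "play_rows", "arguments": {
  "targets": [
    [[0, 0, -0.003, 0], [0, 0, -0.003, 0], [0, 0, -0.003, 0]]
  ]
}}

```text
t: 20.48
eef_pos: [0.5251, 0.1329, 0.3091]
ee_rot: [3.142, -0.0, 2.872]
force: [0.2, 0.5, -4.0]
width: 0.0495
```

No spring force is felt at 0.306, so the roller isn't home; pressing pushes it radially outward and wedges it. I'll press again with an inward bias to cancel the lateral force.

Emit:
{"name": "play_rows", "arguments": {
  "targets": [
    [[0.0003, 0, 0.003, 0], [0.0006, 0, 0.006, 0], [0.0008, 0, 0.009, 0], [0.001, 0, 0.01, 0], [0.001, 0, 0.01, 0]]
  ]
}}

```text
t: 21.1
eef_pos: [0.5237, 0.1333, 0.3016]
ee_rot: [3.141, 0.001, 2.873]
force: [-14.7, 1.5, 21.5]
width: 0.0495
```

Run:
```python
from h import *
s=arm.get_state();print(s['eef_pos'],s['ee_rot'],s['force'],s['moment'])
```

```text
[0.52373319 0.13329307 0.30157273] [3.14120495e+00 6.69066793e-04 2.87258121e+00] [-14.65170905   1.46724951  21.50144274] [ 0.34136299  4.82757973 -0.05058777]
```

Emit:
{"name": "play_rows", "arguments": {
  "targets": [
    [[0, 0, -0.004, 0], [0, 0, -0.008, 0], [0, 0, -0.008, 0]]
  ]
}}

```text
t: 21.48
eef_pos: [0.5242, 0.1331, 0.3069]
ee_rot: [-3.141, -0.0, 2.871]
force: [0.2, -0.2, -4.3]
width: 0.0496
```

Emit:
{"name": "play_rows", "arguments": {
  "targets": [
    [[0.001, 0, 0, 0], [0.001, 0, 0, 0]]
  ]
}}

```text
t: 21.72
eef_pos: [0.5231, 0.1334, 0.3067]
ee_rot: [-3.141, -0.001, 2.872]
force: [-0.5, -0.9, -4.0]
width: 0.0495
```

Emit:
{"name": "play_rows", "arguments": {
  "targets": [
    [[-0.003, 0, 0, 0], [-0.003, 0, 0, 0], [-0.003, 0, 0, 0]]
  ]
}}

```text
t: 22.1
eef_pos: [0.5262, 0.1326, 0.3071]
ee_rot: [-3.141, -0.0, 2.871]
force: [0.1, 0.1, -4.4]
width: 0.0493
```

Emit:
{"name": "play_rows", "arguments": {
  "targets": [
    [[-0.0015, 0, 0, 0], [-0.0015, 0, 0, 0]]
  ]
}}

```text
t: 22.35
eef_pos: [0.5277, 0.1322, 0.3072]
ee_rot: [3.142, 0.0, 2.872]
force: [-0.0, 0.4, -4.2]
width: 0.0492
```

Run:
```python
from h import *
s=arm.get_state();print(s['eef_pos'],s['ee_rot'],s['force'],s['moment'])
S=cams.grab_frame('side')[0];T=cams.grab_frame('top')[0]
save('pics/k1.png',np.hstack([cv2.resize(S[90:230,210:350],(400,400),interpolation=cv2.INTER_CUBIC),cv2.resize(T[130:260,140:270],(400,400),interpolation=cv2.INTER_CUBIC)]))
```

```text
[0.52768273 0.13221823 0.30718059] [3.14155746e+00 5.86806277e-05 2.87160371e+00] [-0.04709418  0.36050529 -4.21594224] [1.15217263e-04 1.15946999e-01 4.82111592e-02]
```

View pics/k1.png

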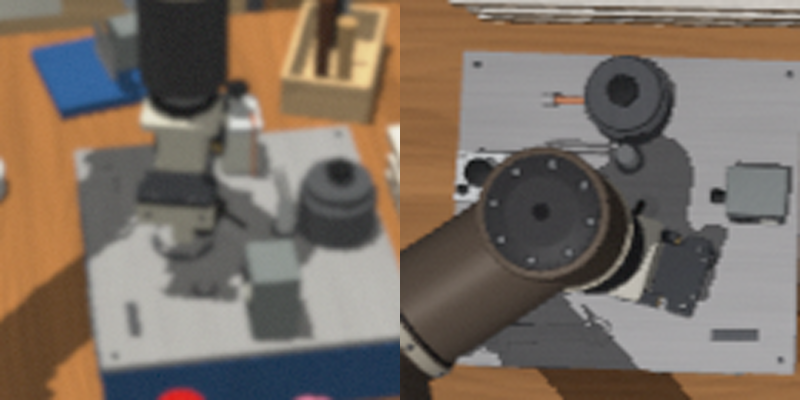

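This picture (crop, side view) shows the bore area at (190,240) without any shaft in it, and the roller moved 4.6 mm sideways with no force. So the shaft is not in the bore. On the way over, the shaft very probably hit the switch box at top crop (757,190) (Fy reached −7 N there) and the roller pivoted between the pads. I'll raise it and measure the tilt from the depth images.

Emit:
{"name": "play_rows", "arguments": {
  "targets": [
    [[0, 0, -0.05, 0], [0, 0, -0.1, 0], [0, 0, -0.12, 0], [0, 0, -0.12, 0]]
  ]
}}

```text
t: 22.95
eef_pos: [0.5277, 0.1323, 0.4288]
ee_rot: [3.139, 0.002, 2.872]
force: [-0.1, -0.0, -4.7]
width: 0.0495
```

```bash
cat > tilt.py <<'E'
from h import *
s=arm.get_state();t=s['eef_pos'];Rm=rot(s['ee_rot']);print(t,s['ee_rot'],s['force'],s['width'])
for c in ['side','top']:
    im,d=cams.grab_frame(c);C=cloud(c,d)
    L=(C-t)@Rm-[0,0,.159]   # tool frame rel. to grasp point
    for r in finder.masks_of(c,'roller_mid')[:4]:
        m=r['mask']&(d>0);q=L[m]
        if np.linalg.norm(np.median(q,0))<.12: print(c,'mask',r['score'],m.sum(),np.round(np.percentile(q,[5,50,95],axis=0)*1000))
    m=(abs(L[...,1])<.024)&(np.hypot(L[...,0],L[...,2])<.09)&(L[...,2]>-.04);q=L[m]*1000
    for b in range(-80,90,10):
        k=(q[:,0]>=b)&(q[:,0]<b+10)
        if k.sum(): print(c,b,k.sum(),'y',q[k,1].min().round(),q[k,1].max().round(),'z',q[k,2].min().round(),np.median(q[k,2]).round(),q[k,2].max().round(),im[m][k].mean(0).round())
E
python3 tilt.py
```

```text
[0.52769851 0.13228984 0.42875794] [3.13884962e+00 2.40417363e-03 2.87170403e+00] [-0.10535039 -0.01867845 -4.70607471] 0.04953269703717338
side mask 0.69 195 [[-69. -28. -13.]
 [-45. -15.  14.]
 [-19.  -1.  34.]]
side -80 7 y -20.0 -7.0 z 25.0 28.0 33.0 [108. 100.  92.]
side -70 35 y -23.0 0.0 z 14.0 27.0 42.0 [100.  97.  93.]
side -60 38 y -21.0 -1.0 z 3.0 18.0 37.0 [98. 98. 95.]
side -50 43 y -19.0 4.0 z -13.0 7.0 34.0 [96. 96. 94.]
side -40 37 y -24.0 9.0 z -22.0 -8.0 27.0 [67. 67. 64.]
side -20 4 y -23.0 -22.0 z 6.0 9.0 14.0 [48. 49. 45.]
top -80 9 y -16.0 -0.0 z 30.0 33.0 34.0 [76. 76. 77.]
top -70 24 y -19.0 4.0 z 17.0 27.0 35.0 [60. 59. 60.]
top -60 16 y -19.0 2.0 z 8.0 19.0 30.0 [60. 60. 60.]
```

The roller has pivoted about 65° between the pads: its shaft points along −tool x and slightly down. The plan is to use the switch box's front face (a fixed wall near +x) as a stop. I'd push the shaft end against it and raise the tool so the roller swings upright. First I'll measure that wall.

Run:
```python
from h import *
np.set_printoptions(precision=1,suppress=True)
for c in ['top','side']:
    C=cloud(c,np.load(f'{c}0.npy')); R0=(C[...,0]>.5)&(C[...,0]<.7)&(C[...,1]>-.06)&(C[...,1]<.06)
    m=R0&(C[...,2]>.176)&(C[...,2]<.195);q=C[m]*1000;print(c,'top',len(q),np.percentile(q,[2,50,98],axis=0),cv2.minAreaRect(q[:,:2].astype(np.float32)))
    m=R0&(C[...,2]>.12)&(C[...,2]<.172);q=C[m]*1000;print(c,'sides',len(q),np.percentile(q,[2,50,98],axis=0) if len(q) else '')
    now=cloud(c,cams.grab_frame(c)[1]);R0=(now[...,0]>.5)&(now[...,0]<.7)&(now[...,1]>-.06)&(now[...,1]<.06)
    m=R0&(now[...,2]>.176)&(now[...,2]<.195);q=now[m]*1000;print(c,'now',len(q),np.percentile(q,[2,50,98],axis=0))
```

```text
top top 313 [[575.6 -39.4 178.3]
 [598.1 -10.8 184.4]
 [623.1  19.8 190.5]] ((598.541259765625, -9.641204833984375), (51.10084915161133, 59.61802291870117), 0.9993311762809753)
top sides 57 [[568.9 -39.3 121.7]
 [573.7   4.9 154. ]
 [605.4  39.4 170.2]]
top now 315 [[575.5 -39.5 178.1]
 [598.1 -10.7 184.1]
 [622.8  19.8 190.3]]
side top 279 [[572.8 -44.6 177.3]
 [596.1 -15.7 184.6]
 [620.7  18.1 189.3]] ((597.0452270507812, -12.179325103759766), (68.51564025878906, 49.64081954956055), 87.78093719482422)
side sides 257 [[567.1 -45.6 121.2]
 [590.5 -40.8 149.1]
 [619.9  -1.9 171.3]]
side now 281 [[572.6 -44.2 177.2]
 [597.  -17.7 184.6]
 [620.8  17.6 188.7]]
```

Emit:
{"name": "play_rows", "arguments": {
  "targets": [
    [[0, -0.05, 0, -5], [0, -0.1, 0, -10], [0.001, -0.1475, 0, -15.4], [0.001, -0.1475, 0, -15.4], [0.001, -0.1475, 0.02, -15.4]]
  ]
}}

```text
t: 23.88
eef_pos: [0.4878, -0.0099, 0.4079]
ee_rot: [3.141, 0.003, 3.139]
force: [0.5, 0.0, -5.6]
width: 0.0493
```

Emit:
{"name": "play_rows", "arguments": {
  "targets": [
    [[0, 0, 0.03, 0], [0, 0, 0.06, 0], [0, 0, 0.09, 0], [0, 0, 0.097, 0], [0, 0, 0.097, 0]]
  ],
  "newtons": 18
}}

```text
t: 24.5
eef_pos: [0.4866, -0.0097, 0.3095]
ee_rot: [-3.14, -0.003, 3.14]
force: [-0.3, -0.5, -2.8]
width: 0.0497
```

Emit:
{"name": "play_rows", "arguments": {
  "targets": [
    [[-0.004, 0, 0, 0], [-0.008, 0, 0, 0], [-0.012, 0, 0, 0], [-0.012, 0, 0, 0]]
  ]
}}

```text
t: 25.0
eef_pos: [0.4985, -0.0097, 0.3103]
ee_rot: [-3.141, -0.003, 3.14]
force: [-10.6, 3.3, 9.0]
width: 0.0496
```

```bash
python3 tilt.py
```

```text
[ 0.49852863 -0.00972403  0.31030308] [-3.14107927 -0.00332954  3.14018908] [-10.58752157   3.29247899   9.02933642] 0.049642266503865204
side -80 81 y -24.0 23.0 z -38.0 -14.0 53.0 [78. 80. 78.]
side -70 41 y -21.0 24.0 z -14.0 50.0 54.0 [97. 97. 94.]
side -60 29 y -23.0 -2.0 z 28.0 48.0 54.0 [100. 100.  97.]
side -50 28 y -23.0 -5.0 z 29.0 47.0 55.0 [100. 100.  96.]
side -40 26 y -24.0 8.0 z 30.0 51.0 56.0 [99. 99. 96.]
side -30 26 y -22.0 12.0 z 48.0 51.0 55.0 [100.  99.  95.]
side -20 16 y -24.0 7.0 z 20.0 52.0 53.0 [101. 100.  96.]
side -10 14 y -22.0 -6.0 z 48.0 51.0 55.0 [101. 100.  97.]
side 0 20 y -24.0 3.0 z 49.0 53.0 59.0 [109. 108. 104.]
side 10 26 y -24.0 10.0 z 48.0 52.0 55.0 [155. 154. 150.]
side 20 28 y -22.0 18.0 z 45.0 52.0 58.0 [183. 181. 176.]
side 30 36 y -22.0 24.0 z 47.0 51.0 55.0 [180. 179. 174.]
side 40 41 y -23.0 24.0 z 42.0 50.0 57.0 [148. 148. 145.]
side 50 37 y -23.0 24.0 z 46.0 51.0 58.0 [174. 172. 168.]
side 60 39 y -23.0 21.0 z 48.0 51.0 57.0 [185. 184. 178.]
side 70 16 y -23.0 22.0 z 45.0 49.0 54.0 [183. 182. 176.]
top 30 16 y -22.0 21.0 z 46.0 50.0 59.0 [150. 149. 149.]
top 40 42 y -22.0 21.0 z 45.0 50.0 56.0 [127. 127. 130.]
top 50 45 y -22.0 24.0 z 46.0 52.0 58.0 [166. 165. 167.]
top 60 45 y -22.0 24.0 z 44.0 53.0 60.0 [166. 165. 167.]
top 70 19 y -19.0 23.0 z 44.0 52.0 56.0 [167. 166. 167.]
```

Contact at the wall (Fx −10.6 N). Now raise and push along the swing arc.

Emit:
{"name": "play_rows", "arguments": {
  "targets": [
    [[0, 0, -0.004, 0], [-0.001, 0, -0.008, 0], [-0.003, 0, -0.012, 0], [-0.005, 0, -0.016, 0], [-0.005, 0, -0.016, 0]]
  ]
}}

```text
t: 25.82
eef_pos: [0.5047, -0.0096, 0.3265]
ee_rot: [3.141, 0.001, 3.14]
force: [-0.1, -0.1, -4.4]
width: 0.0495
```

```bash
python3 tilt.py | grep -v ' 5[0-9].0 \[' | head -12
```

```text
[ 0.50465829 -0.00961523  0.32648299] [3.14137143e+00 7.31880419e-04 3.14038571e+00] [-0.13015618 -0.09448112 -4.41179369] 0.049485294317725366
side -80 38 y -23.0 23.0 z -21.0 -17.0 -14.0 [80. 84. 81.]
side -70 67 y -24.0 23.0 z -19.0 4.0 66.0 [78. 79. 77.]
side -60 41 y -24.0 10.0 z 22.0 65.0 70.0 [100.  99.  97.]
side -50 42 y -23.0 19.0 z 27.0 67.0 72.0 [99. 99. 96.]
side -40 40 y -24.0 21.0 z 25.0 66.0 72.0 [99. 98. 96.]
side -30 33 y -20.0 20.0 z 63.0 67.0 70.0 [98. 97. 95.]
side -20 31 y -24.0 13.0 z 64.0 68.0 71.0 [99. 99. 95.]
side -10 24 y -24.0 7.0 z 65.0 68.0 72.0 [100.  99.  96.]
side 0 35 y -24.0 21.0 z 62.0 68.0 73.0 [120. 119. 115.]
side 10 36 y -23.0 22.0 z 64.0 68.0 73.0 [173. 171. 167.]
side 20 36 y -23.0 21.0 z 61.0 68.0 71.0 [185. 183. 178.]
```

Emit:
{"name": "play_rows", "arguments": {
  "targets": [
    [[-0.003, 0, -0.003, 0], [-0.006, 0, -0.006, 0], [-0.008, 0, -0.009, 0], [-0.01, 0, -0.012, 0], [-0.01, 0, -0.012, 0]]
  ]
}}

```text
t: 26.65
eef_pos: [0.5143, -0.0098, 0.3383]
ee_rot: [-3.142, -0.0, 3.14]
force: [-1.9, -0.9, -5.2]
width: 0.0495
```

Emit:
{"name": "play_rows", "arguments": {
  "targets": [
    [[-0.003, 0, -0.002, 0], [-0.006, 0, -0.004, 0], [-0.008, 0, -0.006, 0], [-0.01, 0, -0.007, 0]]
  ]
}}

```text
t: 27.15
eef_pos: [0.5235, -0.0099, 0.3453]
ee_rot: [-3.141, -0.003, 3.14]
force: [-9.3, 1.4, 1.9]
width: 0.05
```

```bash
sed -i 's/abs(L\[...,1\])<.024/(abs(L[...,1])<.024)\&(C[...,2]>.108)\&(C[...,0]<.5695)/' tilt.py; python3 tilt.py
```

```text
[ 0.52347598 -0.00986089  0.34526676] [-3.14122879e+00 -2.54021332e-03  3.14037152e+00] [-9.29144737  1.4435653   1.93773172] 0.04995238472746656
side mask 0.53 41 [[-42. -15.  27.]
 [-33. -12.  40.]
 [-22.  -7.  52.]]
side -50 16 y -23.0 -1.0 z 23.0 37.0 51.0 [105. 104.  99.]
side -40 23 y -15.0 -5.0 z 31.0 43.0 58.0 [100. 100.  97.]
side -30 19 y -17.0 -4.0 z 24.0 35.0 52.0 [100.  98.  95.]
side -20 2 y -9.0 -4.0 z 34.0 38.0 43.0 [99. 99. 93.]
top 30 1 y 12.0 12.0 z 78.0 78.0 78.0 [162. 161. 163.]
```

It works: D≈50 mm corresponds to about 35° of tilt. Continuing.

Emit:
{"name": "play_rows", "arguments": {
  "targets": [
    [[-0.003, 0, -0.003, 0], [-0.006, 0, -0.006, 0], [-0.009, 0, -0.009, 0], [-0.009, 0, -0.014, 0], [-0.009, 0, -0.02, 0]]
  ]
}}

```text
t: 27.98
eef_pos: [0.5333, -0.0097, 0.3654]
ee_rot: [-3.141, -0.0, 3.14]
force: [-2.7, 0.7, -6.1]
width: 0.0493
```

Emit:
{"name": "play_rows", "arguments": {
  "targets": [
    [[0, 0, -0.005, 0], [-0.004, 0, -0.01, 0], [-0.008, 0, -0.01, 0], [-0.012, 0, -0.01, 0], [-0.012, 0, -0.01, 0]]
  ]
}}

```text
t: 28.6
eef_pos: [0.5454, -0.0099, 0.3758]
ee_rot: [-3.141, -0.0, 3.141]
force: [-7.0, -0.8, -1.5]
width: 0.0498
```

Emit:
{"name": "play_rows", "arguments": {
  "targets": [
    [[-0.004, 0, 0, 0], [-0.008, 0, 0, 0], [-0.01, 0, 0, 0], [-0.01, 0, 0, 0]]
  ]
}}

```text
t: 29.1
eef_pos: [0.5553, -0.01, 0.376]
ee_rot: [-3.141, -0.0, 3.141]
force: [-6.8, -0.1, -0.3]
width: 0.05
```

```bash
python3 tilt.py
```

```text
[ 0.55531001 -0.00996281  0.37601947] [-3.14103227e+00 -2.28463659e-04  3.14062255e+00] [-6.77989381 -0.12496084 -0.27429345] 0.04999344230071308
side mask 0.37 29 [[ -7. -17.  41.]
 [ -0. -11.  53.]
 [  8.  -7.  63.]]
side -20 12 y -22.0 -6.0 z 47.0 57.0 69.0 [101. 100.  95.]
side -10 22 y -19.0 -7.0 z 41.0 55.0 66.0 [102. 102.  98.]
side 0 20 y -15.0 -1.0 z 35.0 52.0 65.0 [104. 104. 100.]
side 10 5 y -23.0 -4.0 z 13.0 21.0 42.0 [95. 94. 88.]
side 20 2 y -14.0 -6.0 z -1.0 11.0 23.0 [115. 114. 107.]
```

Emit:
{"name": "play_rows", "arguments": {
  "targets": [
    [[-0.001, 0, 0, 0], [-0.002, 0, 0, 0], [-0.002, 0, 0, 0]]
  ]
}}

```text
t: 29.68
eef_pos: [0.5572, -0.01, 0.3761]
ee_rot: [-3.141, -0.0, 3.141]
force: [-8.1, 0.5, 1.4]
width: 0.0496
```

Emit:
{"name": "play_rows", "arguments": {
  "targets": [
    [[-0.001, 0, 0, 0], [-0.002, 0, 0, 0], [-0.002, 0, 0, 0]]
  ]
}}

```text
t: 30.05
eef_pos: [0.5592, -0.01, 0.3761]
ee_rot: [-3.141, -0.0, 3.141]
force: [-8.2, 0.2, 1.6]
width: 0.0493
```

```bash
cat > up.py <<'E'
from h import *
s=arm.get_state();t=s['eef_pos'];Rm=rot(s['ee_rot']);print(t,s['ee_rot'],s['force'],s['moment'],s['width'])
import sys
xm=float(sys.argv[1]) if len(sys.argv)>1 else 9
Q=[]
for _ in range(4):
    d=cams.grab_frame('side')[1];C=cloud('side',d);L=((C-t)@Rm-[0,0,.159])
    m=(abs(L[...,0])<.03)&(abs(L[...,1])<.026)&(L[...,2]>.026)&(L[...,2]<.085)&(C[...,2]>.12)&(C[...,0]<xm);Q.append(L[m]*1000)
q=np.vstack(Q)
for b in range(20,90,7):
    k=(q[:,2]>=b)&(q[:,2]<b+7)
    if k.sum()>4: print(b,k.sum(),'x',np.percentile(q[k,0],[5,50,95]).round(1),'y',np.percentile(q[k,1],[5,50,95]).round(1))
E
python3 up.py .568
```

```text
[ 0.55918782 -0.00998753  0.37610267] [-3.14101058e+00 -2.87953965e-04  3.14066317e+00] [-8.22507283  0.19209969  1.55894731] [-0.06613271  3.02400944 -0.00760915] 0.04933920930317355
34 21 x [ 6.6  9.5 13.9] y [-15.3 -11.4  -2.2]
41 53 x [-3.6  6.4 13.7] y [-15.3 -11.1  -1.4]
48 58 x [-8.2  1.7 13.5] y [-17.  -11.6  -2.4]
55 65 x [-8.1  3.8 13.1] y [-17.  -11.8   2. ]
62 30 x [-8.2  1.9 11. ] y [-15.5 -10.3  -5.4]
```

Emit:
{"name": "play_rows", "arguments": {
  "targets": [
    [[-0.001, 0, 0, 0], [-0.002, 0, 0, 0], [-0.002, 0, 0, 0]]
  ]
}}

```text
t: 30.62
eef_pos: [0.5611, -0.01, 0.3761]
ee_rot: [-3.141, -0.0, 3.141]
force: [-9.5, 0.7, 1.2]
width: 0.0499
```

Emit:
{"name": "play_rows", "arguments": {
  "targets": [
    [[-0.001, 0, 0, 0], [-0.0015, 0, 0, 0], [-0.0015, 0, 0, 0]]
  ]
}}

```text
t: 31.0
eef_pos: [0.5624, -0.01, 0.3762]
ee_rot: [-3.141, -0.001, 3.141]
force: [-9.2, 0.3, 2.1]
width: 0.0496
```

Emit:
{"name": "play_rows", "arguments": {
  "targets": [
    [[0.01, 0, 0, 0], [0.03, 0, 0, 0], [0.04, 0, -0.02, 0], [0.04, 0, -0.02, 0]]
  ]
}}

```text
t: 31.5
eef_pos: [0.5232, -0.0095, 0.3974]
ee_rot: [3.14, 0.006, 3.141]
force: [0.7, 0.3, -4.3]
width: 0.05
```

```bash
python3 up.py
```

```text
[ 0.52324355 -0.00952255  0.39740703] [3.14037027 0.00591431 3.14118665] [ 0.7073708   0.26949733 -4.26179934] [ 0.02257521 -0.12597218 -0.02027439] 0.049981750779911065
34 18 x [ 9.1 12.8 17.1] y [-15.1 -10.9  -3. ]
41 39 x [ 1.4 10.1 15.5] y [-16.2 -12.9  -4.1]
48 61 x [-5.1  7.5 17.2] y [-15.3 -10.1  -2.1]
55 70 x [-5.3  7.3 17.5] y [-15.8 -11.9  -3.5]
62 33 x [-5.6  7.4 16.9] y [-15.  -10.4  -1.4]
```

The shaft now measures vertical (no slope in its edges), but the roller sits about 4–6 mm off along +tool x in the pads. I'll refine the hub centre in both cameras, relative to TCP-referenced bias.

Run:
```python
from h import *
for c in ['top','side']:
    C=cloud(c,np.load(f'{c}0.npy'));ctr=np.array([.525,.131])
    for _ in range(15):
        m=(C[...,2]>.107)&(C[...,2]<.118)&(np.hypot(C[...,0]-ctr[0],C[...,1]-ctr[1])<.030);q=C[m];ctr=q[:,:2].mean(0)
    print(c,'annulus mean',ctr,len(q),'x2/98',np.percentile(q[:,0],[1,99]),'y',np.percentile(q[:,1],[1,99]))
    # image dark bore at face plane
    g=cv2.cvtColor(topview(c,np.load(f'{c}0im.npy'),.525,.132,.112,.02,400),cv2.COLOR_RGB2GRAY)
    t,b=cv2.threshold(g,0,255,cv2.THRESH_BINARY_INV|cv2.THRESH_OTSU)
    n,l,st,ce=cv2.connectedComponentsWithStats(b);k=1+np.argmax(st[1:,4]);bb=st[k]
    mm=.1
    print(c,'bore x top/bot',.525+.02-bb[1]*1e-4,.525+.02-(bb[1]+bb[3])*1e-4,'y left/right',.132+.02-bb[0]*1e-4,.132+.02-(bb[0]+bb[2])*1e-4)
    # max width rows / notch angle
    rows=(l==k).sum(1); print('width mid',rows.max()*.1,'mm')
    C0=cloud(c,np.load(f'{c}0.npy'))
    q=C0[(C0[...,2]>.101)&(C0[...,2]<.109)&(np.hypot(C0[...,0]-.637,C0[...,1]+.257)<.03)];print(c,'roller annulus',q.mean(0))
```

```text
top annulus mean [0.52541195 0.13196075] 172 x2/98 [0.499537   0.55200438] y [0.10394888 0.15767744]
top bore x top/bot 0.5432 0.5132 y left/right 0.1457 0.121
width mid 24.700000000000003 mm
top roller annulus [ 0.63581333 -0.25700874  0.10494357]
side annulus mean [0.52419228 0.12829817] 144 x2/98 [0.49793815 0.5505035 ] y [0.10117716 0.15663467]
side bore x top/bot 0.5378000000000001 0.5121 y left/right 0.14379999999999998 0.1211
width mid 22.6 mm
side roller annulus [ 0.63250133 -0.26289549  0.10528784]
```

Emit:
{"name": "play_rows", "arguments": {
  "targets": [
    [[-0.002, 0.03, 0, 4], [-0.005, 0.07, 0, 8], [-0.0068, 0.11, 0, 12], [-0.0068, 0.1414, 0, 15.4], [-0.0068, 0.1414, 0, 15.4]]
  ],
  "newtons": 35
}}

```text
t: 32.33
eef_pos: [0.5302, 0.1338, 0.3941]
ee_rot: [-3.141, -0.001, 2.873]
force: [-0.5, -0.1, -3.4]
width: 0.0496
```

Emit:
{"name": "play_rows", "arguments": {
  "targets": [
    [[0, 0, 0.015, 0], [0, 0, 0.03, 0], [0, 0, 0.045, 0], [0, 0, 0.048, 0], [0, 0, 0.048, 0]]
  ]
}}

```text
t: 32.95
eef_pos: [0.5299, 0.1315, 0.347]
ee_rot: [-3.141, -0.0, 2.871]
force: [0.3, -0.1, -4.3]
width: 0.0498
```

```bash
sed -i 's/C\[...,2\]>.12/C[...,2]>.117/' up.py; python3 up.py
python3 - <<'E'
from h import *
a=np.stack([cams.grab_frame('side')[0] for _ in range(6)]).mean(0)
c=cv2.resize(a[135:195,245:305].astype(np.float32),(600,600),interpolation=cv2.INTER_CUBIC);save('pics/m1.png',np.clip(c*1.3,0,255).astype(np.uint8))
E
```

```text
[0.52987483 0.13148823 0.34699157] [-3.14117248e+00 -1.29084927e-04  2.87146078e+00] [ 0.28157458 -0.14003326 -4.2620309 ] [-0.04358868 -0.08852056  0.05031443] 0.049841730482990905
34 7 x [-10.8 -10.5   4.6] y [-17.2  -1.5   0.6]
41 47 x [-10.5   0.8  12.8] y [-13.7 -11.    0.3]
48 64 x [-8.4  3.5 14. ] y [-15.  -10.   -0.4]
55 56 x [-7.6  1.  14.7] y [-15.1 -10.4  -3. ]
62 21 x [-5.   4.9 14.9] y [-12.9  -8.8  -3.9]
```

View pics/m1.png

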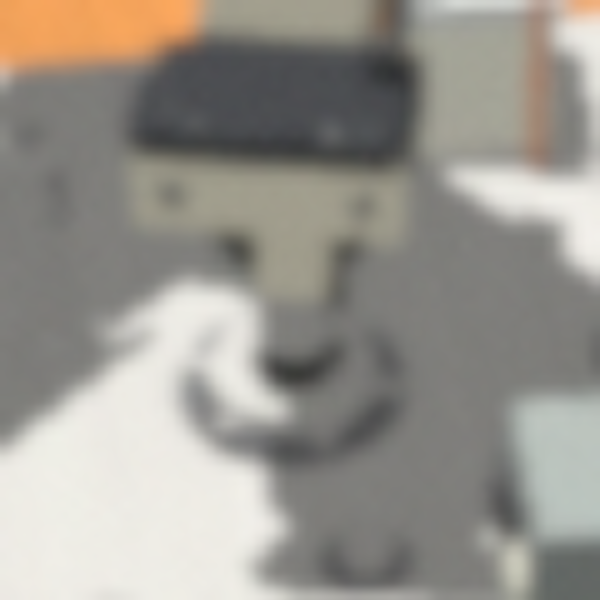

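The shaft is now clearly visible below the finger at (302,330), ending just above the dark bore crescent at (300,365). I'm descending slowly.

Emit:
{"name": "play_rows", "arguments": {
  "targets": [
    [[0, 0, 0.003, 0], [0, 0, 0.006, 0], [0, 0, 0.007, 0], [0, 0, 0.007, 0]]
  ]
}}

```text
t: 33.95
eef_pos: [0.5297, 0.1317, 0.34]
ee_rot: [-3.141, -0.0, 2.872]
force: [0.3, -0.4, -4.2]
width: 0.0497
```

Emit:
{"name": "play_rows", "arguments": {
  "targets": [
    [[0, 0, 0.002, 0], [0, 0, 0.003, 0], [0, 0, 0.003, 0]]
  ]
}}

```text
t: 34.33
eef_pos: [0.5297, 0.1317, 0.3371]
ee_rot: [-3.141, -0.0, 2.872]
force: [0.5, 0.6, -4.1]
width: 0.0496
```

Emit:
{"name": "play_rows", "arguments": {
  "targets": [
    [[0, 0, 0.002, 0], [0, 0, 0.003, 0], [0, 0, 0.003, 0]]
  ]
}}

```text
t: 34.7
eef_pos: [0.5297, 0.1317, 0.334]
ee_rot: [-3.141, -0.0, 2.872]
force: [0.7, -0.0, -4.3]
width: 0.0497
```

Emit:
{"name": "play_rows", "arguments": {
  "targets": [
    [[0.0015, 0, 0, 0], [0.0015, 0, 0, 0]]
  ]
}}

```text
t: 34.95
eef_pos: [0.5282, 0.1321, 0.3342]
ee_rot: [3.142, 0.0, 2.872]
force: [-0.0, -0.0, -4.3]
width: 0.0494
```

Emit:
{"name": "play_rows", "arguments": {
  "targets": [
    [[-0.003, 0, 0, 0], [-0.003, 0, 0, 0]]
  ]
}}

```text
t: 35.2
eef_pos: [0.531, 0.1313, 0.3341]
ee_rot: [-3.141, -0.001, 2.871]
force: [-2.7, 1.4, -2.4]
width: 0.0496
```

Emit:
{"name": "play_rows", "arguments": {
  "targets": [
    [[0.004, 0, 0, 0], [0.004, 0, 0, 0]]
  ]
}}

```text
t: 35.45
eef_pos: [0.5276, 0.1323, 0.3344]
ee_rot: [3.141, 0.001, 2.872]
force: [2.1, -1.9, -5.6]
width: 0.0492
```

Emit:
{"name": "play_rows", "arguments": {
  "targets": [
    [[0.001, 0, 0, 0], [0.001, 0, 0, 0]]
  ]
}}

```text
t: 35.7
eef_pos: [0.5271, 0.1325, 0.3344]
ee_rot: [3.141, 0.002, 2.872]
force: [5.9, -3.1, -7.8]
width: 0.0496
```

The shaft is in the bore, with walls felt at x ≈0.5277 and 0.5307. Next I'll centre x and probe y.

Emit:
{"name": "play_rows", "arguments": {
  "targets": [
    [[-0.002, 0.0015, 0, 0], [-0.002, 0.0015, 0, 0]]
  ]
}}

```text
t: 35.95
eef_pos: [0.5286, 0.133, 0.3341]
ee_rot: [-3.14, -0.001, 2.872]
force: [0.7, -5.7, -2.7]
width: 0.0493
```

Emit:
{"name": "play_rows", "arguments": {
  "targets": [
    [[0, -0.003, 0, 0], [0, -0.003, 0, 0]]
  ]
}}

```text
t: 36.2
eef_pos: [0.5278, 0.1308, 0.3342]
ee_rot: [3.141, 0.0, 2.871]
force: [0.5, 0.5, -4.9]
width: 0.0496
```

Emit:
{"name": "play_rows", "arguments": {
  "targets": [
    [[-0.001, 0.0008, 0, 0], [-0.001, 0.0008, 0.002, 0], [-0.001, 0.0008, 0.004, 0], [-0.001, 0.0008, 0.006, 0], [-0.001, 0.0008, 0.006, 0]]
  ]
}}

```text
t: 36.83
eef_pos: [0.529, 0.1311, 0.3279]
ee_rot: [-3.141, -0.0, 2.872]
force: [-0.0, -0.2, -4.4]
width: 0.0497
```

Emit:
{"name": "play_rows", "arguments": {
  "targets": [
    [[0, 0, 0.001, 0], [0, 0, 0.002, 0], [0, 0, 0.002, 0]]
  ]
}}

```text
t: 37.2
eef_pos: [0.529, 0.1311, 0.3261]
ee_rot: [-3.142, -0.0, 2.872]
force: [-0.2, 0.3, -3.8]
width: 0.0499
```

Emit:
{"name": "play_rows", "arguments": {
  "targets": [
    [[0, 0, 0.002, 0], [0, 0, 0.004, 0], [0, 0, 0.005, 0], [0, 0, 0.005, 0]]
  ]
}}

```text
t: 37.7
eef_pos: [0.5291, 0.1313, 0.3211]
ee_rot: [3.141, -0.0, 2.872]
force: [-1.0, 1.4, -3.9]
width: 0.0495
```

Emit:
{"name": "play_rows", "arguments": {
  "targets": [
    [[0, 0, 0.002, 0], [0, 0, 0.004, 0], [0, 0, 0.006, 0], [0, 0, 0.008, 0], [0, 0, 0.008, 0]]
  ]
}}

```text
t: 38.33
eef_pos: [0.5291, 0.1313, 0.313]
ee_rot: [3.141, -0.0, 2.872]
force: [1.0, 3.4, -4.7]
width: 0.0497
```

Run:
```python
from h import *
s=arm.get_state();print(s['eef_pos'],s['force'],s['moment'])
```

```text
[0.5291165  0.13126398 0.31295504] [ 0.98417056  3.42643776 -4.70563112] [ 1.07862353 -0.25941391  0.03599854]
```

Emit:
{"name": "play_rows", "arguments": {
  "targets": [
    [[0, 0.0005, 0.002, 0], [0, 0.0005, 0.004, 0], [0, 0.0005, 0.006, 0], [0, 0.0005, 0.008, 0], [0, 0.0005, 0.008, 0]]
  ]
}}

```text
t: 38.95
eef_pos: [0.5291, 0.1315, 0.3048]
ee_rot: [-3.141, -0.0, 2.872]
force: [0.0, 0.9, -5.2]
width: 0.0493
```

Emit:
{"name": "play_rows", "arguments": {
  "targets": [
    [[0, 0, 0.002, 0], [0, 0, 0.004, 0], [0, 0, 0.005, 0], [0, 0, 0.005, 0]]
  ],
  "newtons": 45
}}

```text
t: 39.45
eef_pos: [0.5292, 0.1316, 0.3]
ee_rot: [-3.141, -0.0, 2.872]
force: [-0.5, 0.6, -4.3]
width: 0.0495
```

Emit:
{"name": "play_rows", "arguments": {
  "targets": [
    [[0, 0, 0.002, 0], [0, 0, 0.003, 0], [0, 0, 0.003, 0]]
  ]
}}

```text
t: 39.83
eef_pos: [0.5294, 0.1317, 0.2977]
ee_rot: [3.141, 0.001, 2.872]
force: [-2.0, -1.4, 4.0]
width: 0.0494
```

Emit:
{"name": "play_rows", "arguments": {
  "targets": [
    [[0, 0, 0.002, 0], [0, 0, 0.003, 0], [0, 0, 0.003, 0]]
  ]
}}

```text
t: 40.2
eef_pos: [0.5294, 0.1317, 0.2946]
ee_rot: [3.141, 0.001, 2.872]
force: [-2.7, -1.6, 6.0]
width: 0.0493
```

The seat spring is engaged (net +8 N, then +10 N, rising about 1 N/mm). Pushing on to home.

Emit:
{"name": "play_rows", "arguments": {
  "targets": [
    [[0, 0, 0.001, 0], [0, 0, 0.002, 0], [0, 0, 0.002, 0]]
  ]
}}

```text
t: 40.58
eef_pos: [0.5294, 0.1316, 0.2928]
ee_rot: [3.141, 0.001, 2.872]
force: [-2.1, -0.1, 9.2]
width: 0.0493
```

Emit:
{"name": "play_rows", "arguments": {
  "targets": [
    [[0, 0, 0.001, 0], [0, 0, 0.0015, 0], [0, 0, 0.0015, 0]]
  ]
}}

```text
t: 40.95
eef_pos: [0.5293, 0.1317, 0.2928]
ee_rot: [3.141, 0.001, 2.872]
force: [-8.2, 0.4, 20.9]
width: 0.0493
```

Emit:
{"name": "play_rows", "arguments": {
  "targets": [
    [[0, 0, 0, 0], [0, 0, 0, 0], [0, 0, 0, 0], [0, 0, 0, 0]]
  ]
}}

```text
t: 41.45
eef_pos: [0.5293, 0.1317, 0.2928]
ee_rot: [3.141, 0.001, 2.872]
force: [-8.6, 0.3, 21.4]
width: 0.0497
```

Run:
```python
from h import *
s=arm.get_state();print(s['t'],s['eef_pos'],s['force'],s['moment'],s['width'])
for c in ['top','side']:
    im,d=cams.grab_frame(c);A=cloud(c,np.load(c+'0.npy'));B=cloud(c,d)
    for n,x,y,z in [('idler',.547,-.259,.103),('idler',.457,-.262,.103),('plunger',.609,.267,.207),('pink',.615,-.134,.09),('red',.487,-.111,.09),('switch',.597,-.01,.185)]:
        f=lambda C:(lambda m:(np.round(C[m].mean(0)*1000,1),m.sum()))((abs(C[...,2]-z)<.008)&(np.hypot(C[...,0]-x,C[...,1]-y)<.03))
        print(c,n,*f(A),*f(B))
```

```text
41.45 [0.52930613 0.13165837 0.29277129] [-8.55589964  0.32467195 21.39629252] [-0.35660914  3.38631425  0.00431142] 0.049683704430881055
top idler [ 547.  -258.8  103.1] 90 [ 547.1 -258.6  102.5] 92
top idler [ 457.3 -262.2  102.4] 92 [ 457.5 -262.1  102.3] 94
top plunger [609.  266.7 206.8] 76 [608.9 266.8 207.1] 75
top pink [ 616.5 -140.    90.4] 132 [ 616.4 -139.9   90.6] 136
top red [ 488.  -110.3   90.1] 145 [ 488.4 -110.3   90.2] 147
top switch [598.  -10.3 184.6] 262 [598.1 -10.  184.7] 264
side idler [ 544.5 -263.7  102.6] 124 [ 544.5 -264.   102.5] 132
side idler [ 455.4 -266.7  102.7] 130 [ 455.2 -266.8  102.6] 133
side plunger [607.5 262.1 206.6] 53 [609.6 261.4 206.7] 43
side pink [ 614.5 -144.8   90. ] 134 [ 613.8 -146.    91.1] 139
side red [ 487.9 -121.9   89.7] 127 [ 485.3 -117.7   90.2] 156
side switch [596.9 -11.9 184.8] 208 [596.5 -10.7 184.8] 206
```

```bash
python3 -c "
from h import *
job_done();s=arm.get_state();print(s['t'],s['eef_pos'],s['force'],s['width'])"
```

```text
the job is handed in; nothing more can be done
the job is handed in; nothing more can be done
```

I oiled the drive, seated the feed roller on the hub, and handed the job in at 41.5 s, still gripping the roller and holding it down.

- **Oiler:** I pressed the plunger until it stopped moving (18 N). The depth image then showed it back up at 0.207 m.
- **Mishap:** My carry path was too low. The roller's shaft very probably hit the switch box and tipped about 65° in the jaws. My first "insertion" was therefore false: the tilted roller pressed on something near the hub, not into the bore, with up to about 55 N.
- **Recovery:** I swung the roller upright against the front face of the switch box, which still measured in the same place afterwards. That left it a few millimetres off-centre in the pads.
- **Insertion:** I felt the bore walls on three sides to centre the shaft. The key went in with no turning search, because the roller had already been turned to the angle measured in the images.
- **Last checks:**
    - The seat spring rose from about 8 to 13.6 N over about 6 mm, then came a hard stop. That matches the roller being flush.
    - I held it there with about 25 N of downward push and a 45 N grip, and the readings stayed steady for half a second.
    - There is a lateral force of about 8 N that I left alone.
    - Idlers, look-alikes, switch box and plunger measured unmoved from the top camera. The side camera's reading of the red look-alike differed by about 4 mm, which I put down to the arm hiding part of it in the first image.
    - I did not re-measure the spanner, screwdriver, tin, offcut, jar or wood block. No new picture was viewed after seating, so flushness rests on force and travel only.

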